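Key the bench switch on and snap its guard over it

TASK

Take the key from its stand, push it fully into the key switch on the grey box and turn it clockwise about 60 degrees, until its flat bow lies in line with the long sides of the plinth. Then take the guard by its rib and press it down over the key until both side catches snap over its flanges, and finish while still holding it pressed firmly down on its seat, without letting go. Leave the bottle, beaker and timer where they stand.

Things in the scene. Friction and masses are not known exactly. Their poses are not given: they have to be found in the camera images.
- switch_box: Grey switch box fixed to the desk, 120 (x) x 110 (y) x 35 mm high; origin at the centre of its underside. Amid its deck an aluminium plinth 34 (x) x 48 (y) mm, bevelled top 24 mm above the deck, round steel key barrel in its centre. Along the plinth's +x and -x sides a black sprung catch, 44 mm long, in a low black housing (at most 22 mm above the deck, out to 50 mm from the centre).
- slot (a point): Centre of the mouth of the key slot, at the top of the steel barrel, 59 mm above the desk. Slot 21 x 9 mm, 22 mm deep, the top 4 mm bevelled out by up to 2 mm, its long side along the point's x axis (same either way round); it turns with the barrel.
- barrel (a joint): Angle of the key barrel in rad, grows clockwise seen from above, range 0 to 1.25, stays where left (0.05 N m friction). Starts at 0 to 0.12 (off); at 1.05 (on) slot and bow lie along the box's y axis, in line with the plinth's long sides. The guard does not go over a key that is off.
- key: Loose steel key with a flat black bow, upright in its stand, 40 g. Origin at the centre of the bow's underside. Bow 44 (x) x 10 (y) x 24 mm high; blade below it 18 (x) x 6 (y) mm, 18 mm long. The bow's underside rests on the stand's top, and on the barrel's top when fully home. Same either way round. Blade has 1.5 mm play all round in the slot: the barrel lags the key by up to 0.17 rad.
- key_stand: Light wooden block fixed to the desk, 56 (x) x 44 (y) x 30 mm high, holding the key, centred, in a slot in its top. Origin at the centre of its underside, axes as the key's at the start.
- guard: Loose grey guard cover, an upside-down box standing on its open side, 80 g. Origin at the centre of its open underside. Outside 44 (x) x 58 (y) mm, top plate at z = 51 mm; inside 38 x 52, 48 deep (2 mm play round the plinth). Flange 4 mm thick along the foot of both long sides (57 mm over both). Grip rib on top: 12 (x) x 38 (y) mm, z = 51 to 73 mm. Same either way round.
- guard_rib (a point): Centre of the top of the guard's grip rib, 73 mm above the guard's underside.
- seat: Flat rubber plate on the deck round the plinth's foot, 58 (x) x 66 (y) x 2 mm. Origin at its underside, 35 mm above the desk, on the barrel's axis; axes as the box. The guard lands on it, long sides along y, its underside 37 mm above the desk; on the way down it meets the plinth at 59 mm, the catches at about 51, and they snap over the flanges at about 39.
- catch_a (a joint): Outward travel of the sprung catch on the box's +x side in m: 0 at rest, grows as the guard's flange pushes it aside (about 3.5 mm), back near 0 when it has snapped over the flange. Spring 1100 N/m, 2.2 N preload; both together give way at some 6 to 18 N of push.
- catch_b (a joint): The same for the catch on the -x side.
- bottle: Bystander: small closed lab bottle with a blue cap, 56 mm wide, 103 mm tall. Origin at its underside.
- beaker: Bystander: clear beaker, 60 mm wide, 72 mm tall. Origin at its underside.
- timer: Bystander: white mechanical bench timer with a red dial, 60 x 62 x 33 mm. Origin at its underside.
Things that resemble listed ones, but are neither listed nor needed, are in the scene too. Leave any orange look-alike of the key alone.

How it is judged:
On the way, in this order (a step that is already met when the one before it is completed fails the run):
1. the key stands fully in the barrel of the switch (horizontal distance between key and slot below 0.004 m and z of key in the frame of switch_box below 0.063 m and angle between key's own z axis and vertical below 0.15 rad), for 0.1 s.
2. the key is turned on (all of step 1 and value of joint barrel above 0.8 rad), for 0.1 s.
3. the guard is snapped home over the key, both catches back over its flanges (horizontal distance between guard and seat below 0.004 m and z of guard in the frame of seat below 0.0035 m and angle between guard's own z axis and vertical below 0.06 rad and value of joint each of catch_a, catch_b below 0.0015 m), for 0.1 s.
At the end, for the whole second after the job is handed in: Key home in the barrel (4 mm sideways and in depth, 0.15 rad upright), turned to 0.8 rad or more; guard within 1.5 mm of its seat, 4 mm sideways, 0.06 rad level; both catches within 1.5 mm of rest; the robot still presses the guard on its seat with over 4 N (all of step 2 and all of step 3 and contact force between guard and seat above 4 N); the arm keeps its last pose, push and grip.
It fails at once if bottle was disturbed (moved more than 30 mm) (distance of bottle from where it was at the start of the episode above 0.03 m).
It fails at once if beaker was disturbed (moved more than 30 mm) (distance of beaker from where it was at the start of the episode above 0.03 m).
It fails at once if timer was disturbed (moved more than 30 mm) (distance of timer from where it was at the start of the episode above 0.03 m).
It also fails if it takes over 54 s, if anything falls off the work surface, if the arm or the gripper's body presses on something with over 40 N, if the wrist force passes 120 N, or if a joint passes its speed limit or range.

ROBOT

A 6-joint arm with a two-finger parallel gripper is mounted at the origin on a cart in front of the work surface, level with it; the furniture and walls round the work are solid. World frame = base frame: x ahead of the robot, y to its left, z up, the work surface at z = 0. Lengths are in m, angles in rad, forces in N, time in s.
With the tool pointing down it reaches from about 0.3 to 0.85 m from the base axis. Payload 4.2 kg.
Tool frame: the origin (TCP) lies between the finger pads; the fingertips stand 19 mm ahead of it and the grasp point (between the pads) is the TCP; y points along the fingers, z is the direction in which the jaws open and shut, and the axes are right-handed (so a half turn about y gives the same grasp; the last joint's range is limited). The gripper opens to 91 mm and grips with 3 to 60 N. Pads are 32 mm wide; open, the fingers measure 118 mm over their backs; the gripper's body (76 mm by 178 mm) begins 60 mm behind the grasp point.
Start: joints at [-1.276, 0.32, 1.565, -0, 1.257, -0.02], TCP at [0.178, -0.547, 0.233] pointing down, gripper open.
Joint ranges: [-3.11, 3.11], [-0.84, 2.01], [0.21, 2.61], [-1.34, 4.49], [0.05, 2.63], [-2.56, 2.56]. Speed limits (rad/s): [2.57, 2.57, 3.14, 3.14, 3.14, 3.14].

INTERFACE

Orientations are given as a unit quaternion [x, y, z, w].
In Python, from cell import r gives the robot as it stands. The module is installed in compiled form; this text tells all that it offers.
- The arm moves only by the shell command python3 -m creep 'ROWS' [OPENING]. ROWS is JSON, a list that holds one entry, the list of rows, each a list of 4 numbers: the shift along the tool's x, y, z in m, then the turn about the tool's y in degrees. In form: [[[tx, ty, tz, turn], ...]]. A call has 1 to 8 rows; each row shifts and turns the commanded pose from where the row before left it, along the tool's axes as they then stand; what a row does not reach is not made up. A row lasts 1/8 s, in which the tool goes at most 62.5 mm and 10.7 degrees, less where a joint would pass 70% of its speed; a pose out of reach is approached as far as the arm can. A call is refused whole if a number of a shift passes 0.0625 or a number of a turn 10.7, either way. A call with a gripper value outside its range is refused whole. OPENING is the finger opening in m, from 0 to 0.0912, set as the call begins (- or left out, the last holds). The fingers move at their own pace and stop on an object; the grip force is fixed at half the most. Time passes only in rows, so rows that do not move let the fingers close. It gives the time, the measured TCP pose, the force and the opening at its end, in the units of the state.
- r.sense(): the state, without advancing time (a new reading comes with each control period).
- r.get_image(name): name is "scene" or "top" or "wrist"; returns the picture (400x640x3 uint8, red, green, blue); there is no depth.
- r.camera_params(name): a dict with "K" (3x3 intrinsics, pixels), "R" (3x3) and "t" (3): a world point X has camera coordinates R X + t. Camera axes: x right, y down, z forward; pixel columns grow to the right and rows downward; lengths in m; the calibration is good to about 2 mm. A picture is of the moment at which its call begins: read the wrist's pose just before it. camera_params takes no time and is no camera call; for the wrist camera it gives the pose at the moment of the call.
- r.finish_job(): hands the job in, once; it reports no verdict.
Trained networks look in the newest picture that a camera, given by its name, has taken for a name from the list of things; names that differ only in an ending like _2 or _b are one class to them, and where a whole thing is asked for, a point or a joint stands for the part that bears it (a point fixed in the world has none). Each returns a list of dicts, best first, with "score" (0 to 1); they miss things now and then, are a little off and sometimes report something else, mostly with a low value. They report only what shows in the picture. A call takes as long as a camera call. They do not tell look-alikes from the thing itself.
- r.recognise(camera, target): "centre" ([column, row] in pixels, amid what is visible of it).
- r.silhouettes(camera, target): "region" (400x640 bool, what is visible of it) and "centre" ([column, row] in pixels, amid what is visible of it).
- r.place_of(camera, target): "centre" ([column, row] in pixels: a listed point, or the origin of a listed thing).
The state is a dict: "clock": time; "joint_pos": joint angles; "qvel": joint speeds; "joint_torque": joint torques, N m; "eef_pos": TCP position; "tool_rot": TCP orientation; "ft_force": force on the tool from outside, world axes, zero at the start; "torque": the same for the moment, N m; "gripper_width": finger opening in m.
Only numpy, scipy, OpenCV 4.12 (cv2) and the standard library are available. Lean on these libraries where they do the work, as an engineer would, in place of code of your own. Each camera call takes 0.05 s, during which the arm holds its last target.

## Working session

There is one attempt and no reset: what is moved stays moved. The work goes in short steps, Python scripts to look and compute and a shell command to move; the robot and the scene stay as the last step left them, time stands still between calls to the robot, and variables do not carry over. Pictures are saved under pics/ and viewed, and the job is handed in when it is done.

```bash
mkdir -p pics; ls
python3 - <<'E'
from cell import r
import cv2,numpy as np
s=r.sense(); print(s)
for n in ("scene","top","wrist"):
    p=r.camera_params(n); print(n,np.array(p["K"]).round(1).tolist(),np.array(p["R"]).round(3).tolist(),np.array(p["t"]).round(3).tolist())
    im=r.get_image(n); cv2.imwrite(f"pics/{n}0.png",im[:,:,::-1])
    if n!="wrist":
        for t in ("switch_box","slot","key","key_stand","guard","guard_rib","seat","bottle","beaker","timer"):
            print(n,t,[(np.round(d["centre"],1).tolist(),round(float(d["score"]),2)) for d in r.place_of(n,t)])
print(r.sense()["clock"])
E
```

```text
pics
{'clock': 0.0, 'joint_pos': array([-1.27601732e+00,  3.20294370e-01,  1.56566053e+00, -1.55366636e-05,
        1.25739953e+00, -2.00160198e-02]), 'qvel': array([-0.00032843,  0.00061477,  0.00095734,  0.00054793,  0.00012343,
        0.00024085]), 'joint_torque': array([-1.44159501e-03, -4.12466526e+01, -2.31971812e+01,  7.27824890e-02,
        4.57277836e-02, -1.39676872e-04]), 'eef_pos': array([ 0.17788434, -0.54630192,  0.23212602]), 'tool_rot': array([-0.11092999,  0.69898169, -0.69774909,  0.11074903]), 'ft_force': array([-0.0316947 ,  0.40230303, -0.88666588]), 'torque': array([ 0.00640272, -0.03756529, -0.00966516]), 'gripper_width': 0.09113662643468445}
scene [[433.9, 0.0, 316.8], [0.0, 433.9, 194.9], [0.0, 0.0, 1.0]] [[-0.698, -0.716, 0.014], [-0.567, 0.54, -0.622], [0.438, -0.442, -0.783]] [0.43, 0.345, 0.775]
scene switch_box [([360.2, 217.7], 0.55), ([354.4, 152.2], 0.16)]
scene slot [([365.1, 202.8], 0.63)]
scene key [([207.0, 280.6], 0.73), ([277.7, 262.0], 0.5), ([288.1, 303.1], 0.45), ([313.0, 264.7], 0.42)]
scene key_stand [([290.0, 304.9], 0.94)]
scene guard [(
[... 413 characters left out ...]
 -0.999]] [0.05, 0.558, 1.102]
top switch_box [([354.9, 230.2], 0.86), ([461.2, 256.0], 0.34)]
top slot [([356.4, 226.2], 0.47)]
top key [([264.1, 215.2], 0.67), ([417.7, 168.4], 0.56), ([240.9, 247.2], 0.45), ([281.4, 240.2], 0.4)]
top key_stand [([246.9, 249.5], 0.87)]
top guard [([456.6, 258.2], 0.85)]
top guard_rib [([461.7, 254.7], 0.95)]
top seat [([353.7, 232.5], 0.73)]
top bottle [([360.9, 144.0], 0.65), ([242.9, 249.3], 0.17)]
top beaker [([417.7, 167.2], 0.57)]
top timer [([217.2, 181.1], 0.73), ([461.1, 260.0], 0.17)]
wrist [[339.7, 0.0, 319.6], [0.0, 339.7, 196.5], [0.0, 0.0, 1.0]] [[0.31, -0.951, 0.0], [-0.91, -0.296, 0.289], [-0.275, -0.09, -0.957]] [-0.574, -0.033, 0.391]
1.15
```

View pics/top0.png

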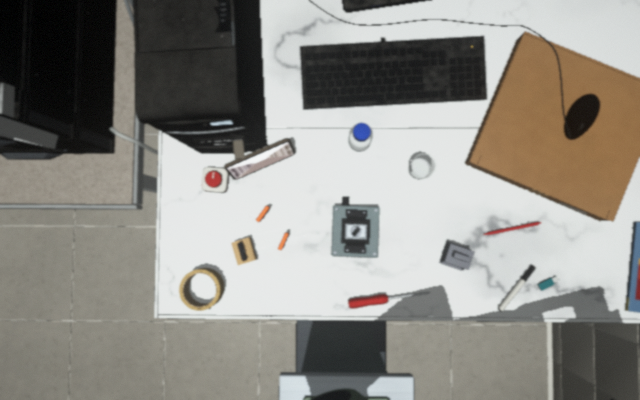

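View pics/scene0.png

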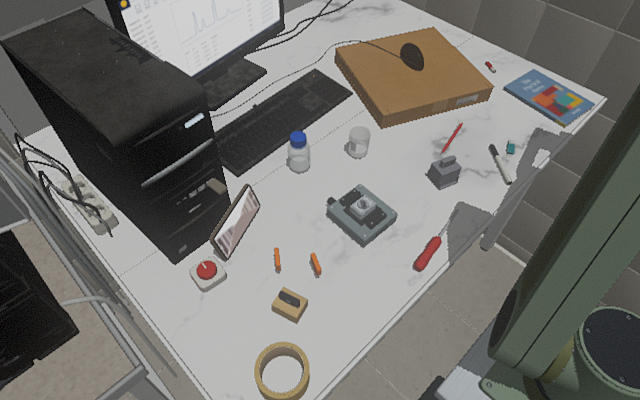

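View pics/wrist0.png

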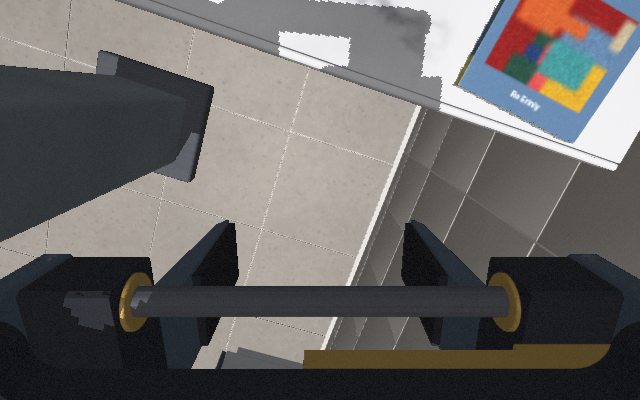

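The top view shows the stand with the key at (244,249), the box at (356,230) and the guard at (458,255). The orange decoys are at (264,212) and (284,239), and the bystanders are clear of the path. Next I'll triangulate these and zoom in to get the yaws.

```bash
cat > h.py <<'E'
import numpy as np,cv2
from scipy.spatial.transform import Rotation as Ro
def ray(p,px):
    K,R,t=[np.array(p[k],float) for k in("K","R","t")]
    d=R.T@np.linalg.inv(K)@np.array([px[0],px[1],1.]); return -R.T@t,d
def onz(p,px,z):
    c,d=ray(p,px); return c+d*(z-c[2])/d[2]
def proj(p,X):
    K,R,t=[np.array(p[k],float) for k in("K","R","t")]
    q=(K@(R@np.atleast_2d(X).T+t[:,None])).T; return q[:,:2]/q[:,2:]
E
python3 - <<'E'
from cell import r
from h import *
P={n:r.camera_params(n) for n in("top","scene")}
for n,t,px,z in [("top","slot",(356.4,226.2),.059),("scene","slot",(365.1,202.8),.059),("top","seat",(353.7,232.5),.035),("scene","seat",(359.9,204.3),.035),("top","box",(354.9,230.2),0),("scene","box",(360.2,217.7),0),
 ("top","key",(240.9,247.2),.03),("scene","key",(288.1,303.1),.03),("top","stand",(246.9,249.5),0),("scene","stand",(290,304.9),0),
 ("top","guard",(456.6,258.2),0),("scene","guard",(441.5,177.3),0),("top","rib",(461.7,254.7),.073),("scene","rib",(449.2,159.2),.073),("top","bottle",(360.9,144),0),("scene","bottle",(296.8,168.7),0),("top","beaker",(417.7,167.2),0),("scene","beaker",(357.3,153),0),("top","timer",(217.2,181.1),0),("scene","timer",(209,279.7),0)]:
    print(t,n,onz(P[n],px,z).round(4)[:2])
im=cv2.imread("pics/top0.png")
c=[cv2.resize(im[y-30:y+30,x-30:x+30],(390,390),interpolation=cv2.INTER_CUBIC) for x,y in((356,230),(457,255))]
cv2.imwrite("pics/z1.png",np.hstack(c))
im2=cv2.imread("pics/scene0.png")
c=[cv2.resize(im2[y-42:y+42,x-42:x+42],(390,390),interpolation=cv2.INTER_CUBIC) for x,y in((362,210),(290,300))]
cv2.imwrite("pics/z2.png",np.hstack(c))
# yaws via silhouettes
for t in("switch_box","key_stand","guard"):
    r.get_image("top") if t=="switch_box" else 0
    d=r.silhouettes("top",t)[0]; m=d["region"].astype(np.uint8)
    cn=max(cv2.findContours(m,0,2)[0],key=cv2.contourArea); print(t,cv2.minAreaRect(cn),cv2.contourArea(cn))
    # rect on plane
    z={"switch_box":.035,"key_stand":.03,"guard":.03}[t]
    W=np.array([onz(P["top"],q[0],z)[:2] for q in cn],np.float32); print("world",cv2.minAreaRect(W*1000))
E
```

```text
slot top [ 0.5043 -0.0213]
slot scene [ 0.4906 -0.0245]
seat top [ 0.4897 -0.0163]
seat scene [ 0.5065 -0.0282]
box top [ 0.4949 -0.0207]
box scene [ 0.4955 -0.022 ]
key top [0.4537 0.2475]
key scene [0.4432 0.2466]
stand top [0.447  0.2388]
stand scene [0.4487 0.2381]
guard top [ 0.4297 -0.2631]
guard scene [ 0.4385 -0.2607]
rib top [ 0.4422 -0.2554]
rib scene [ 0.434  -0.2555]
bottle top [ 0.7036 -0.0347]
bottle scene [ 0.7079 -0.0186]
beaker top [ 0.6475 -0.1716]
beaker scene [ 0.6399 -0.17  ]
timer top [0.6119 0.3135]
timer scene [0.606  0.3217]
switch_box ((355.89056396484375, 227.5169677734375), (47.60719680786133, 60.29086685180664), 2.4895529747009277) 2440.0
world ((501.5462646484375, -21.339988708496094), (110.74866485595703, 140.23812866210938), 87.79611206054688)
key_stand ((244.15000915527344, 250.45001220703125), (23.084625244140625, 21.503488540649414), 71.56504821777344) 302.5
world ((446.3564453125, 239.81298828125), (54.029327392578125, 50.41572952270508), 19.279396057128906)
guard ((456.95001220703125, 256.1499938964844), (31.622774124145508, 24.349536895751953), 18.43494987487793) 675.0
world ((436.30291748046875, -256.01708984375), (72.74235534667969, 56.46786117553711), 71.09916687011719)
```

View pics/z1.png

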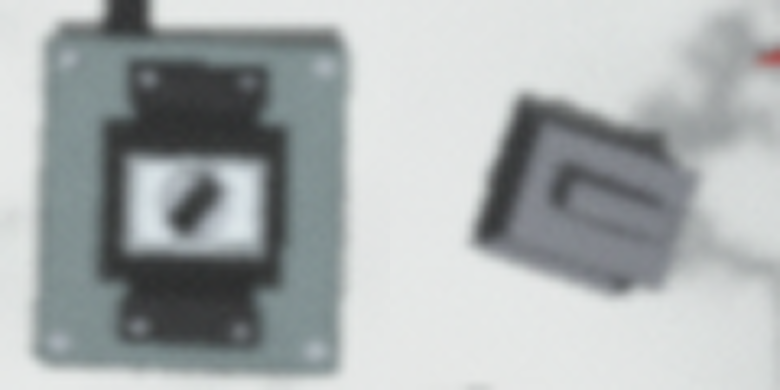

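View pics/z2.png

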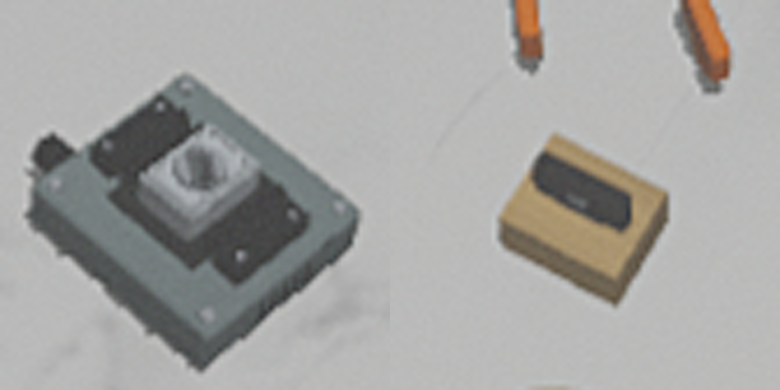

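Run:
```python
from cell import r
from h import *
s=r.sense(); R=Ro.from_quat(s["tool_rot"]).as_matrix(); print(R.round(3)); 
p=r.camera_params("wrist"); Rc=np.array(p["R"]);c=-Rc.T@np.array(p["t"]); print("cam in tool",R.T@(c-s["eef_pos"]), (R.T@Rc.T).round(3))
d=np.array([.42,-.256,.24])-s["eef_pos"]; print("shift tool",R.T@d)
print(s["clock"])
```

```text
[[-0.951  0.     0.31 ]
 [-0.31  -0.    -0.951]
 [ 0.    -1.     0.   ]]
cam in tool [-0.08125801 -0.15123875 -0.00070222] [[ 0.     0.957  0.289]
 [-0.    -0.289  0.957]
 [ 1.    -0.     0.   ]]
shift tool [-0.32009608 -0.00703439 -0.20155565]
1.35
```

```bash
python3 -m creep '[[[-0.046,0,-0.029,0],[-0.046,0,-0.029,0],[-0.046,0,-0.029,0],[-0.046,0,-0.029,0],[-0.046,0,-0.029,0],[-0.046,0,-0.029,0],[-0.046,0,-0.029,0],[0,0,0,0]]]'
cat > look.py <<'E'
import sys
from cell import r
from h import *
def look(tag,targets,pl=True):
    im=r.get_image("wrist"); p=r.camera_params("wrist"); s=r.sense()
    cv2.imwrite(f"pics/{tag}.png",im[:,:,::-1]); np.savez(f"pics/{tag}.npz",K=p["K"],R=p["R"],t=p["t"])
    for t,z in targets:
        for d in r.place_of("wrist",t)[:2]: print(t,np.round(d["centre"],1),round(float(d["score"]),2),onz(p,d["centre"],z).round(4))
    print("eef",s["eef_pos"].round(4),"x-angle",np.degrees(np.arctan2(*Ro.from_quat(s["tool_rot"]).as_matrix()[[1,0],0])).round(2),"j",s["joint_pos"].round(3),"t",s["clock"])
    return im,p,s
E
python3 - <<'E'
from look import *
look("w1",[("guard",0),("guard_rib",.073)])
E
```

```text
clock: 2.35
eef_pos: [0.4231, -0.2516, 0.233]
tool_rot: [-0.112, 0.698, -0.698, 0.113]
ft_force: [-1.0, -1.0, 0.1]
gripper_width: 0.0912
guard [330.2 159.6] 0.6 [ 0.4343 -0.2612  0.    ]
guard_rib [327.5 173.1] 0.57 [ 0.4337 -0.2564  0.073 ]
eef [ 0.422  -0.2531  0.233 ] x-angle -161.76 j [-5.630e-01  1.890e-01  1.746e+00 -1.000e-03  1.207e+00  6.890e-01] t 2.4
```

View pics/w1.png

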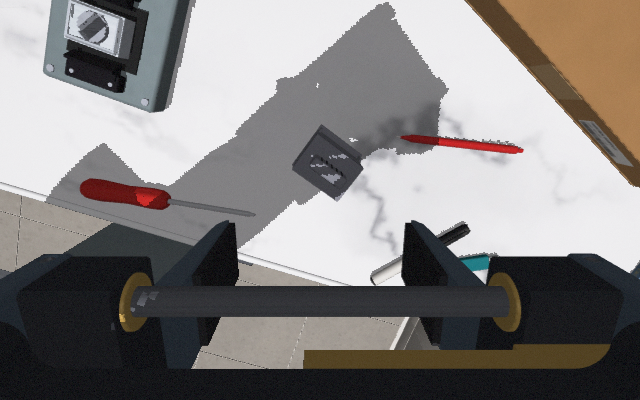

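```bash
cat > plan.py <<'E'
from cell import r
from h import *
def plan(target,dturn,n):
    """row shifts (mm,tool) for straight world path from the present pose"""
    s=r.sense(); R=Ro.from_quat(s["tool_rot"]).as_matrix(); d=(np.array(target)-s["eef_pos"])/n
    for i in range(n):
        Ri=R@Ro.from_rotvec([0,np.radians(dturn/n*i),0]).as_matrix()
        print((Ri.T@d).round(4).tolist(),round(dturn/n,2))
E
python3 -c "
from plan import *
plan([.475,-.02,.233],-80,8)"
```

```text
[-0.0155, -0.0, -0.0258] -10.0
[-0.0197, -0.0, -0.0227] -10.0
[-0.0234, -0.0, -0.0189] -10.0
[-0.0263, -0.0, -0.0146] -10.0
[-0.0284, -0.0, -0.0098] -10.0
[-0.0297, -0.0, -0.0047] -10.0
[-0.0301, -0.0, 0.0005] -10.0
[-0.0295, -0.0, 0.0057] -10.0
```

```bash
python3 -m creep '[[[-0.0155,0,-0.0258,-10],[-0.0197,0,-0.0227,-10],[-0.0234,0,-0.0189,-10],[-0.0263,0,-0.0146,-10],[-0.0284,0,-0.0098,-10],[-0.0297,0,-0.0047,-10],[-0.0301,0,0.0005,-10],[-0.0295,0,0.0057,-10]]]'
python3 - <<'E'
from look import *
im,p,s=look("w2",[("switch_box",0),("slot",.059),("seat",.035)])
d=r.silhouettes("wrist","switch_box")
m=d[0]["region"]; cv2.imwrite("pics/w2m.png",(m*255).astype(np.uint8))
cn=max(cv2.findContours(m.astype(np.uint8),0,2)[0],key=cv2.contourArea)
W=np.array([onz(p,q[0],.035)[:2] for q in cn],np.float32); print(cv2.minAreaRect(W*1000))
E
```

```text
clock: 3.5
eef_pos: [0.4752, -0.0204, 0.233]
tool_rot: [0.535, -0.463, 0.463, -0.534]
ft_force: [1.3, -0.7, -0.5]
gripper_width: 0.0911
switch_box [335.4 169.3] 0.96 [ 0.4933 -0.0152  0.    ]
slot [336.8 181.1] 0.92 [ 0.4918 -0.0146  0.059 ]
seat [335.8 177.8] 0.95 [ 0.4924 -0.017   0.035 ]
seat [267.5 330.4] 0.7 [ 0.4409 -0.2177  0.035 ]
eef [ 0.4759 -0.0176  0.233 ] x-angle -81.5 j [-0.063  0.163  1.778  0.003  1.199 -0.212] t 3.55
((500.4079284667969, -13.736679077148438), (110.2660140991211, 137.32266235351562), 88.43351745605469)
```

View pics/w2.png

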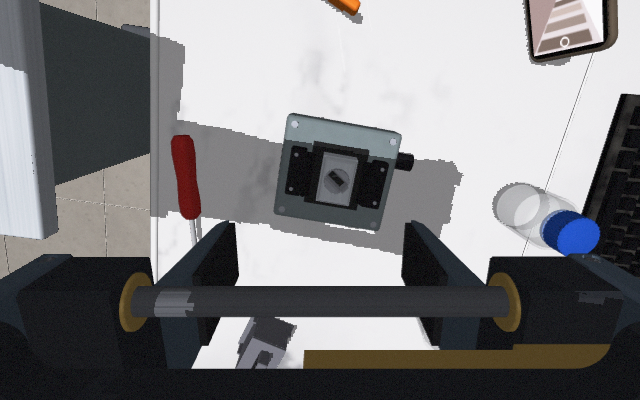

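The box is at (337,170), and the slot at (337,180) shows clearly. The arm was still settling, so I'll retake the picture at rest and zoom in.

Run:
```python
from look import *
im,p,s=look("w3",[("switch_box",0),("slot",.059),("seat",.035)])
print(r.sense()["eef_pos"])
c=im[100:245,255:425,::-1]; cv2.imwrite("pics/w3z.png",cv2.resize(c,None,fx=4,fy=4,interpolation=cv2.INTER_CUBIC))
```

```text
switch_box [335.4 168.5] 0.58 [ 0.492  -0.0187  0.    ]
switch_box [335.7 183.7] 0.18 [ 0.495  -0.0366  0.    ]
slot [338.  180.9] 0.79 [ 0.4919 -0.0185  0.059 ]
seat [336.8 176.3] 0.86 [ 0.492  -0.0196  0.035 ]
eef [ 0.475  -0.0211  0.233 ] x-angle -82.16 j [-6.800e-02  1.630e-01  1.779e+00 -1.000e-03  1.200e+00 -2.050e-01] t 3.8
[ 0.47505663 -0.02062887  0.23295258]
```

View pics/w3z.png

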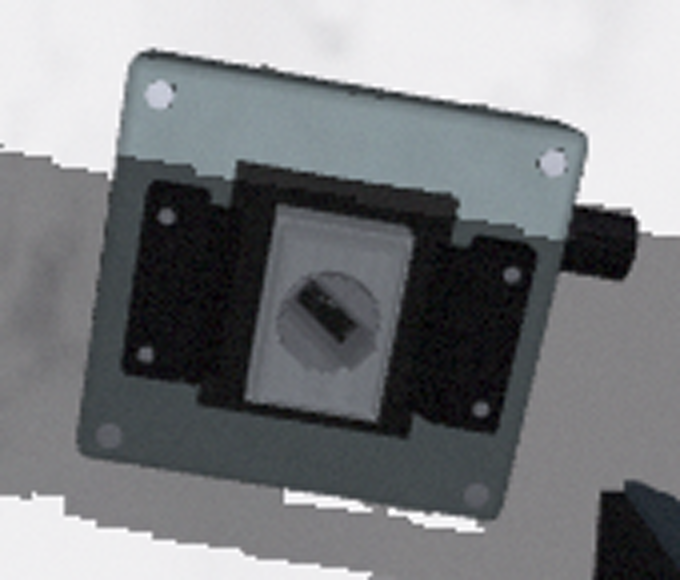

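Run:
```python
from h import *
p=np.load("pics/w3.npz")
f=lambda q:((q[0]+.5)/4-.5+255,(q[1]+.5)/4-.5+100)
S=np.array([onz(p,f(q),.035)[:2] for q in((159,95),(553,162),(108,436),(477,495))])
print(S.round(4).tolist(),S.mean(0))
a=lambda v:np.degrees(np.arctan2(v[1],v[0]))
print("x dir",a(S[1]-S[0]),a(S[3]-S[2]),"y dir",a(S[0]-S[2])-90,a(S[1]-S[3])-90, [np.linalg.norm(S[i]-S[j]) for i,j in((0,1),(2,3),(0,2),(1,3))])
print("barrel",onz(p,f((329,320)),.059))
# plinth top corners
T=np.array([onz(p,f(q),.059)[:2] for q in((277,206),(412,229),(246,400),(378,420))]);print("plinth",T.mean(0),T.round(4).tolist())
# slot edges (upper long side, lower long side)
E=[onz(p,f(q),.059)[:2] for q in((318,280),(356,316),(302,302),(342,342))]
print("slot ang",a(E[1]-E[0]),a(E[3]-E[2]),"centre",np.mean(E,0), np.linalg.norm(E[1]-E[0]))
```

```text
[[0.4414, 0.0288], [0.5431, 0.0258], [0.4381, -0.0634], [0.5405, -0.0666]] [ 0.49076972 -0.01884012]
x dir -1.6657438160525313 -1.8039841429182695 y dir -2.0313368638513793 -1.6261558935885176 [np.float64(0.10175895259011715), np.float64(0.102411217064038), np.float64(0.09216978495424563), np.float64(0.09241502299796328)]
barrel [ 0.49058197 -0.01734253  0.059     ]
plinth [ 0.49019349 -0.01632452] [[0.4739, 0.0088], [0.507, 0.0078], [0.4731, -0.0406], [0.5067, -0.0413]]
slot ang -35.8541328381403 -37.619176383981674 centre [ 0.49034076 -0.01484951] 0.013091038571079844
```

```bash
python3 -c "
from plan import *
plan([.435,.232,.20],-56,7)"
```

```text
[-0.0365, 0.0047, -0.0007] -8.0
[-0.0363, 0.0047, 0.0044] -8.0
[-0.0353, 0.0047, 0.0094] -8.0
[-0.0337, 0.0047, 0.0142] -8.0
[-0.0314, 0.0047, 0.0188] -8.0
[-0.0284, 0.0047, 0.0229] -8.0
[-0.025, 0.0047, 0.0267] -8.0
```

```bash
python3 -m creep '[[[-0.0365,0.0047,-0.0007,-8],[-0.0363,0.0047,0.0044,-8],[-0.0353,0.0047,0.0094,-8],[-0.0337,0.0047,0.0142,-8],[-0.0314,0.0047,0.0188,-8],[-0.0284,0.0047,0.0229,-8],[-0.025,0.0047,0.0267,-8],[0,0,0,0]]]'
python3 - <<'E'
from look import *
r.get_image("top")
im,p,s=look("w4",[("key_stand",0),("key",.03)])
print(r.sense()["eef_pos"])
E
```

```text
clock: 4.95
eef_pos: [0.4343, 0.2342, 0.1996]
tool_rot: [0.689, -0.158, 0.158, -0.689]
ft_force: [-0.6, -1.0, -0.1]
gripper_width: 0.0911
key_stand [331.8 177.4] 0.61 [0.4418 0.2431 0.    ]
key [327.7 269.8] 0.93 [0.5236 0.1983 0.03  ]
key [260.1 240.5] 0.74 [0.4627 0.1504 0.03  ]
eef [0.4346 0.2325 0.1999] x-angle -26.02 j [ 4.680e-01  2.160e-01  1.798e+00 -1.000e-03  1.128e+00 -6.480e-01] t 5.05
[0.43484739 0.23202856 0.20014617]
```

View pics/w4.png

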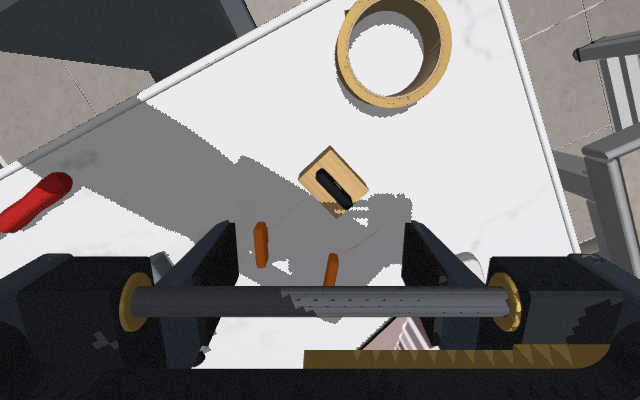

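The stand is at (333,182) with the black bow in it. Zooming in.

Run:
```python
from look import *
im,p,s=look("w5",[("key_stand",0),("key",.03)])
print(r.sense()["eef_pos"])
c=im[130:235,265:405,::-1]; cv2.imwrite("pics/w5z.png",cv2.resize(c,None,fx=5,fy=5,interpolation=cv2.INTER_CUBIC))
```

```text
key_stand [334.3 178.3] 0.79 [0.4443 0.2446 0.    ]
key [264.7 237.2] 0.78 [0.4618 0.1559 0.03  ]
key [332.1 184.2] 0.71 [0.4415 0.2422 0.03  ]
eef [0.4349 0.232  0.2002] x-angle -26.08 j [ 0.467  0.216  1.798 -0.     1.128 -0.648] t 5.2
[0.43486721 0.23217128 0.2001983 ]
```

View pics/w5z.png

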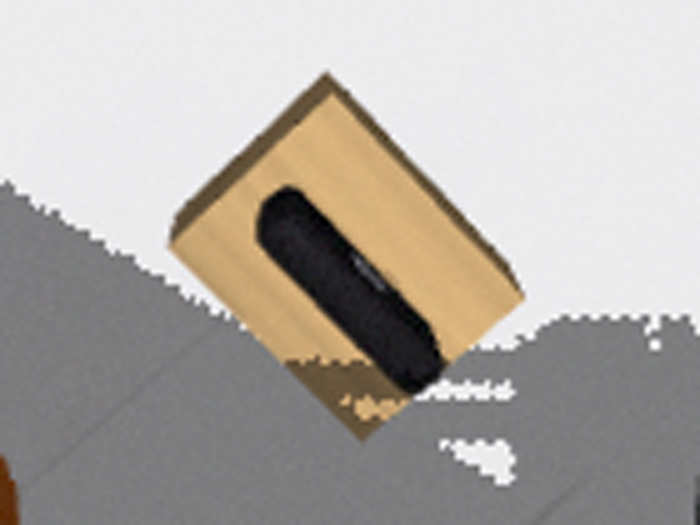

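Run:
```python
from h import *
p=np.load("pics/w5.npz")
f=lambda q:((q[0]+.5)/5-.5+265,(q[1]+.5)/5-.5+130)
T=np.array([onz(p,f(q),.03)[:2] for q in((331,95),(522,297),(365,440),(170,245))])
a=lambda v:np.degrees(np.arctan2(v[1],v[0]))
print(T.round(4).tolist(),T.mean(0))
print("long",a(T[1]-T[0]),a(T[2]-T[3]),"short",a(T[0]-T[3]),a(T[1]-T[2]),[np.linalg.norm(T[i]-T[j]) for i,j in((0,1),(3,2),(0,3),(1,2))])
# bow top long edges at z=.054
B=[onz(p,f(q),.054)[:2] for q in((285,185),(437,335),(258,240),(405,392))]
print("bow",a(B[1]-B[0]),a(B[3]-B[2]),np.mean(B,0))
```

```text
[[0.4094, 0.2561], [0.4618, 0.2726], [0.4753, 0.2322], [0.422, 0.2153]] [0.44215238 0.24406819]
long 17.53514666934462 17.569734631686345 short 107.20624021848403 108.47639184914631 [np.float64(0.05493948486848594), np.float64(0.05588495208086583), np.float64(0.04267173979416843), np.float64(0.04264305441318079)]
bow 18.832681785457204 17.08290648858881 [0.43887559 0.24443522]
```

```bash
python3 -c "
from plan import *
plan([.442,.244,.115],-43.6,5)"
```

```text
[0.0002, 0.017, 0.0028] -8.72
[0.0007, 0.017, 0.0027] -8.72
[0.001, 0.017, 0.0026] -8.72
[0.0014, 0.017, 0.0024] -8.72
[0.0018, 0.017, 0.0021] -8.72
```

```bash
python3 -m creep '[[[0.0002,0.017,0.0028,-8.72],[0.0007,0.017,0.0027,-8.72],[0.001,0.017,0.0026,-8.72],[0.0014,0.017,0.0024,-8.72],[0.0018,0.017,0.0021,-8.72],[0,0,0,0],[0,0,0,0]]]'
python3 - <<'E'
from look import *
im,p,s=look("w6",[("key_stand",0),("key",.03)])
print(r.sense()["eef_pos"])
print(proj(p,[s["eef_pos"]]))
cv2.imwrite("pics/w6z.png",cv2.resize(im[150:350,200:440,::-1],None,fx=3,fy=3,interpolation=cv2.INTER_CUBIC))
E
```

```text
clock: 6.18
eef_pos: [0.4421, 0.2449, 0.1157]
tool_rot: [-0.699, -0.108, 0.107, 0.699]
ft_force: [0.1, -1.1, -0.3]
gripper_width: 0.0911
key_stand [318.2 201. ] 0.91 [0.444 0.245 0.   ]
key [232.4 285.5] 0.83 [0.5223 0.1984 0.03  ]
key [316.7 212. ] 0.57 [0.4433 0.2437 0.03  ]
eef [0.4422 0.245  0.1158] x-angle 17.51 j [ 0.483  0.319  1.893 -0.     0.928 -1.393] t 6.225
[0.44211056 0.24506183 0.11581426]
[[318.27605283 268.56559845]]
```

View pics/w6z.png

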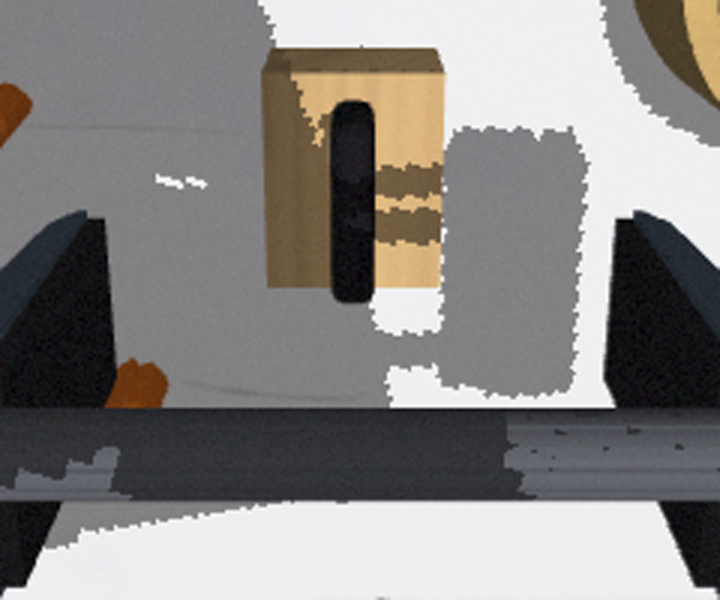

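Run:
```python
from h import *
p=np.load("pics/w6.npz")
f=lambda q:((q[0]+.5)/3-.5+200,(q[1]+.5)/3-.5+150)
for z,L in((.03,((262,72),(444,72),(268,287),(441,287))),(.054,((353,100),(353,302)))):
    T=np.array([onz(p,f(q),z)[:2] for q in L]); print(T.round(4).tolist(),T.mean(0),np.linalg.norm(T[-1]-T[0]),np.degrees(np.arctan2(*(T[-1]-T[0])[::-1])))
a=np.radians(17.5); t=np.array([np.cos(a),np.sin(a)]);n=np.array([-t[1],t[0]]);print(t,n)
```

```text
[[0.4219, 0.2148], [0.4089, 0.2562], [0.4753, 0.2316], [0.4621, 0.2736]] [0.44207607 0.2440491 ] 0.07117233628408642 55.627277204290564
[[0.4159, 0.2358], [0.4617, 0.2501]] [0.43879963 0.24298376] 0.04789324770755393 17.393474239973
[0.95371695 0.3007058 ] [-0.3007058   0.95371695]
```

```bash
python3 -m creep '[[[0,0.021,-0.001,0],[0,0.021,0,0],[0,0.0215,0,0],[0,0,0,0]]]'
python3 -m creep '[[[0,0,0,0],[0,0,0,0],[0,0,0,0],[0,0,0,0]]]' 0.0
```

```text
clock: 6.82
eef_pos: [0.4412, 0.2436, 0.0508]
tool_rot: [0.699, 0.107, -0.109, -0.698]
ft_force: [0.2, 0.4, 1.5]
gripper_width: 0.0911
clock: 7.32
eef_pos: [0.4422, 0.2441, 0.0519]
tool_rot: [-0.699, -0.109, 0.108, 0.699]
ft_force: [0.7, 0.3, -0.1]
gripper_width: 0.0542
```

```bash
python3 -m creep '[[[0,0,0,0],[0,0,0,0],[0,0,0,0],[0,0,0,0],[0,0,0,0]]]' 0.0
python3 -c "
from look import *
im,p,s=look('w7',[])
print(s['ft_force'])
cv2.imwrite('pics/w7z.png',im[150:350,200:440,::-1])"
```

```text
clock: 7.95
eef_pos: [0.442, 0.244, 0.0515]
tool_rot: [0.699, 0.108, -0.108, -0.699]
ft_force: [0.8, -0.6, 0.9]
gripper_width: 0.0097
eef [0.442  0.244  0.0515] x-angle 17.64 j [ 0.482  0.403  1.967 -0.     0.771 -1.397] t 8.0
[-0.77997519  0.01327623  0.53909246]
```

View pics/w7z.png

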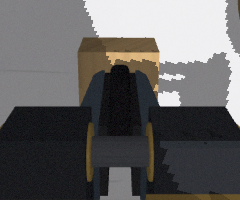

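```bash
python3 -m creep '[[[0,-0.02,0,0],[0,-0.035,0,0],[0,-0.03,0,0],[0,0,0,0]]]'
python3 -c "
from plan import *
plan([.4907,-.018,.135],54.3,7)
s=r.sense();print(s['eef_pos'],s['gripper_width'])"
```

```text
clock: 8.5
eef_pos: [0.4433, 0.2447, 0.1385]
tool_rot: [-0.698, -0.11, 0.107, 0.699]
ft_force: [-0.7, -0.2, -0.3]
gripper_width: 0.0098
[-0.0049, 0.0004, -0.0378] 7.76
[0.0002, 0.0004, -0.0381] 7.76
[0.0054, 0.0004, -0.0378] 7.76
[0.0104, 0.0004, -0.0367] 7.76
[0.0153, 0.0004, -0.0349] 7.76
[0.0199, 0.0004, -0.0326] 7.76
[0.0241, 0.0004, -0.0296] 7.76
[0.44330262 0.24473431 0.13849021] 0.009773575367383672
```

```bash
python3 -m creep '[[[-0.0049,0.0004,-0.0378,7.76],[0.0002,0.0004,-0.0381,7.76],[0.0054,0.0004,-0.0378,7.76],[0.0104,0.0004,-0.0367,7.76],[0.0153,0.0004,-0.0349,7.76],[0.0199,0.0004,-0.0326,7.76],[0.0241,0.0004,-0.0296,7.76],[0,0,0,0]]]'
python3 -m creep '[[[0,0,0,0],[0,0,0,0]]]'
python3 -c "
from look import *
im,p,s=look('w8',[('slot',.059),('key',.1135)])
print(s['ft_force'],s['gripper_width'])
cv2.imwrite('pics/w8z.png',cv2.resize(im[140:350,200:440,::-1],None,fx=3,fy=3,interpolation=cv2.INTER_CUBIC))
im=r.get_image('scene');cv2.imwrite('pics/s8z.png',cv2.resize(im[150:260,300:430,::-1],None,fx=5,fy=5,interpolation=cv2.INTER_CUBIC))"
```

```text
clock: 9.5
eef_pos: [0.4889, -0.0206, 0.1323]
tool_rot: [0.671, -0.224, 0.223, -0.67]
ft_force: [0.6, -0.2, -1.5]
gripper_width: 0.0101
clock: 9.75
eef_pos: [0.4889, -0.0178, 0.1333]
tool_rot: [0.671, -0.222, 0.222, -0.671]
ft_force: [0.1, -0.0, 0.5]
gripper_width: 0.0096
slot [319.9 218.7] 0.77 [ 0.49   -0.0188  0.059 ]
key [489.4  40.1] 0.92 [0.4496 0.1087 0.1135]
key [317.9 248.4] 0.88 [ 0.4869 -0.0179  0.1135]
eef [ 0.4891 -0.0178  0.1335] x-angle -36.58 j [-0.06   0.277  1.903  0.     0.962 -0.992] t 9.8
[-0.67731784 -0.85276334 -0.19198272] 0.009906933361598098
```

View pics/w8z.png

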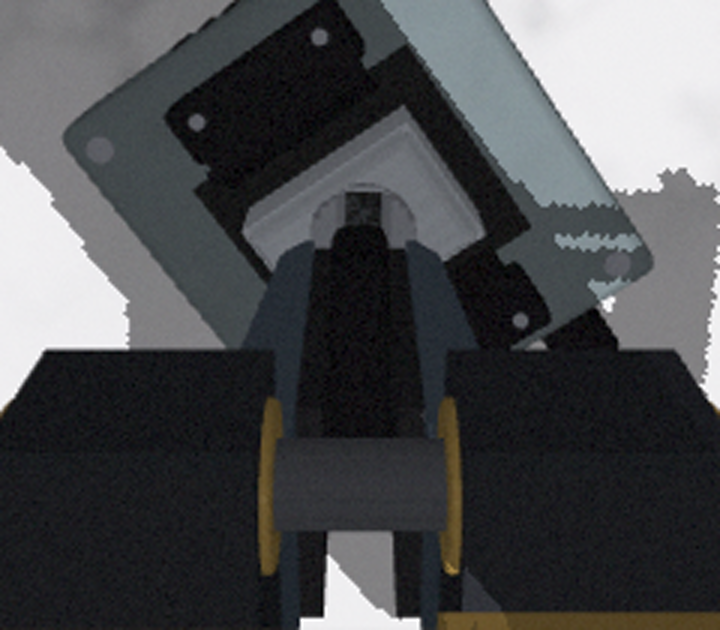

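View pics/s8z.png

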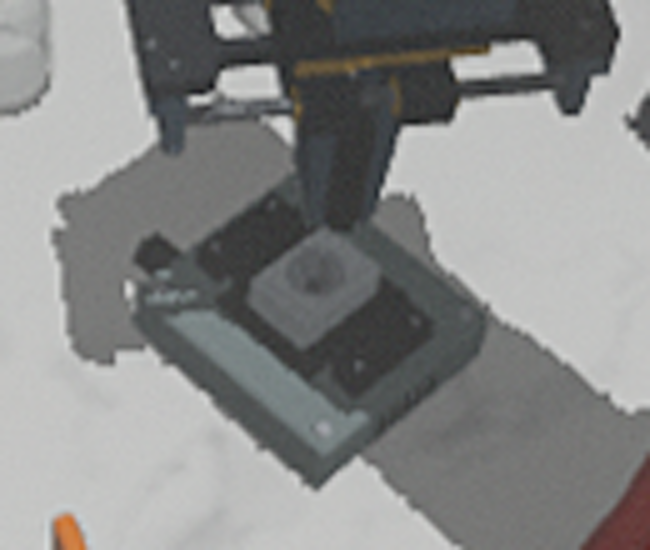

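Run:
```python
from h import *
p=np.load("pics/w8.npz")
f=lambda q:((q[0]+.5)/3-.5+200,(q[1]+.5)/3-.5+140)
g=lambda q:onz(p,f(q),.059)[:2]
a=np.radians(-36.6);t=np.array([np.cos(a),np.sin(a)]);n=np.array([-t[1],t[0]])
L,R_=g((311,235)),g((416,235));T=g((363.5,184)); D=np.linalg.norm(L-R_); print("D",D)
c=T+t*D/2; e=np.array([.4891,-.0178]); print("centre",c,"delta along t,n",(c-e)@t,(c-e)@n)
S=g((363,192)); print("slot end (bevel) -> centre if 10.5/12.5", S+t*.0105,S+t*.0125)
# pads col
for x in (346,380): print((g((x,200))-e)@n)
# screws on deck z=.035
h=lambda q:onz(p,f(q),.035)[:2]
print("screws",h((99,151)),h((617,264)))
print("screw mid",(h((99,151))+h((617,264)))/2)
```

```text
D 0.024774620740362473
centre [ 0.48979367 -0.01781347] delta along t,n 0.0005649249976624705 0.000402767813260912
slot end (bevel) -> centre if 10.5/12.5 [ 0.48977979 -0.0179451 ] [ 0.49138542 -0.01913755]
-0.0036780406762971134
0.004260157475170081
screws [ 0.43879964 -0.0637121 ] [0.54356091 0.02555861]
screw mid [ 0.49118028 -0.01907674]
```

```bash
python3 -m creep '[[[0.0012,0.015,0.0003,0],[0,0.015,0,0],[0,0.009,0,0],[0,0.004,0,0],[0,0,0,0]]]'
python3 -m creep '[[[0,0.003,0,0],[0,0,0,0]]]'
```

```text
clock: 10.58
eef_pos: [0.4904, -0.0192, 0.0904]
tool_rot: [0.671, -0.223, 0.222, -0.671]
ft_force: [-0.0, 0.9, 0.6]
gripper_width: 0.01
clock: 10.82
eef_pos: [0.4906, -0.0192, 0.0878]
tool_rot: [0.671, -0.222, 0.223, -0.671]
ft_force: [0.9, 0.9, 0.5]
gripper_width: 0.0096
```

```bash
python3 -m creep '[[[0,0.004,0,0],[0,0.003,0,0],[0,0.0015,0,0],[0,0,0,0]]]'
python3 -c "
from look import *
im,p,s=look('w9',[])
print(s['ft_force'],s['torque'])
cv2.imwrite('pics/w9z.png',cv2.resize(im[140:350,200:440,::-1],None,fx=3,fy=3,interpolation=cv2.INTER_CUBIC))
im=r.get_image('scene');cv2.imwrite('pics/s9z.png',cv2.resize(im[150:260,300:430,::-1],None,fx=5,fy=5,interpolation=cv2.INTER_CUBIC))"
```

```text
clock: 11.32
eef_pos: [0.4905, -0.0192, 0.08]
tool_rot: [0.671, -0.222, 0.223, -0.671]
ft_force: [-1.7, 1.0, 7.6]
gripper_width: 0.0094
eef [ 0.4905 -0.0192  0.0801] x-angle -36.68 j [-0.063  0.345  1.968 -0.     0.828 -0.993] t 11.375
[-2.25536233 -0.0868368   6.88877554] [0.08751071 0.26361483 0.01130652]
```

View pics/w9z.png

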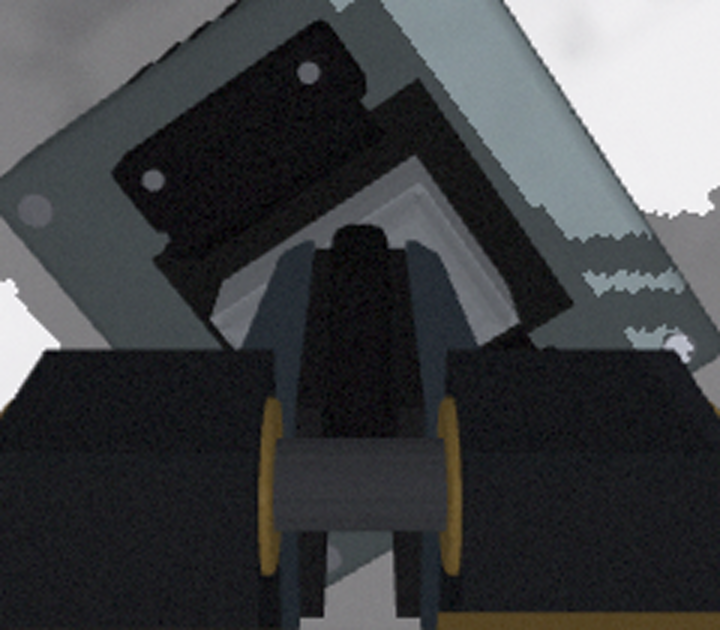

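View pics/s9z.png

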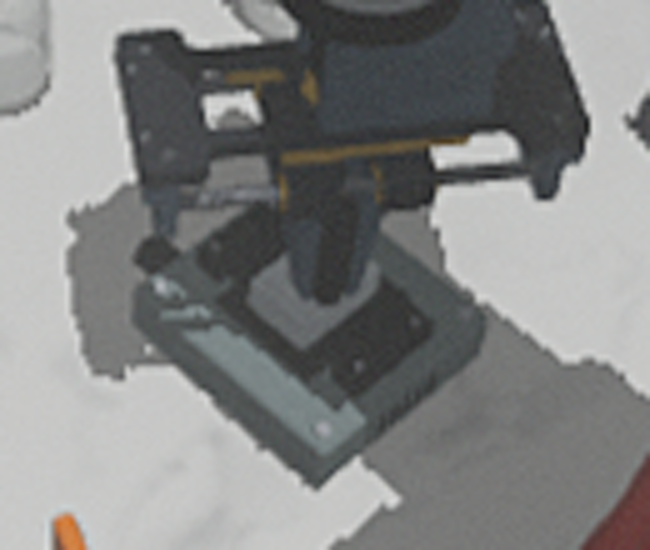

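```bash
python3 -m creep '[[[0,0,0,10],[0,0,0,10],[0,0,0,10],[0,0,0,10],[0,0,0,10],[0,0,0,10],[0,0,0,0],[0,0,0,0]]]'
python3 -c "
from look import *
im,p,s=look('w10',[])
print(s['ft_force'],s['torque'])"
```

```text
clock: 12.42
eef_pos: [0.4919, -0.019, 0.0801]
tool_rot: [0.47, -0.527, 0.528, -0.472]
ft_force: [1.0, 2.4, 5.1]
gripper_width: 0.01
eef [ 0.4919 -0.019   0.0801] x-angle -96.52 j [-6.200e-02  3.460e-01  1.967e+00  1.000e-03  8.260e-01  5.100e-02] t 12.475
[0.48620395 1.5866095  6.07164762] [ 0.31171219 -0.3145215  -0.01936903]
```

View pics/w10.png

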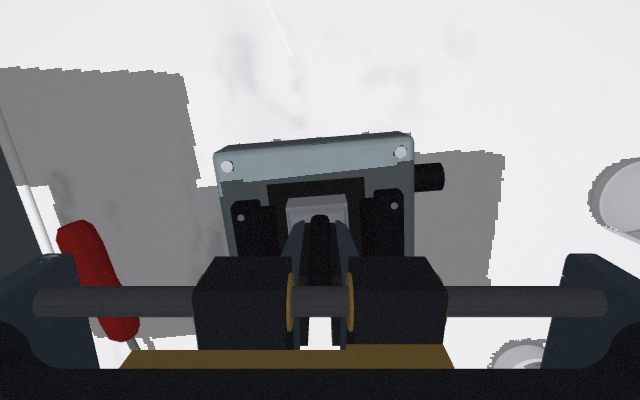

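```bash
python3 -m creep '[[[0,-0.0005,0,0],[0,0,0,0],[0,0,0,0],[0,0,0,0],[0,0,0,0]]]' 0.05
python3 -m creep '[[[0,-0.03,0,0],[0,-0.05,0,0],[0,-0.04,0,0],[0,0,0,0],[0,0,0,0]]]' 
python3 -c "
from look import *
im,p,s=look('w11',[('key',.059),('slot',.059)])
cv2.imwrite('pics/w11z.png',cv2.resize(im[100:270,220:420,::-1],None,fx=4,fy=3.5,interpolation=cv2.INTER_CUBIC))"
```

```text
clock: 13.1
eef_pos: [0.4905, -0.0193, 0.0797]
tool_rot: [-0.47, 0.528, -0.528, 0.47]
ft_force: [0.4, 0.0, 0.8]
gripper_width: 0.0496
clock: 13.72
eef_pos: [0.4899, -0.0192, 0.1991]
tool_rot: [-0.47, 0.529, -0.528, 0.47]
ft_force: [-0.7, 0.9, -0.5]
gripper_width: 0.0499
key [531.2 161.2] 0.5 [ 0.6732 -0.014   0.059 ]
slot [319.6 190.8] 0.65 [ 0.4881 -0.0193  0.059 ]
eef [ 0.4896 -0.0192  0.1985] x-angle -96.68 j [-0.063  0.214  1.805 -0.     1.125  0.054] t 13.775
```

View pics/w11z.png

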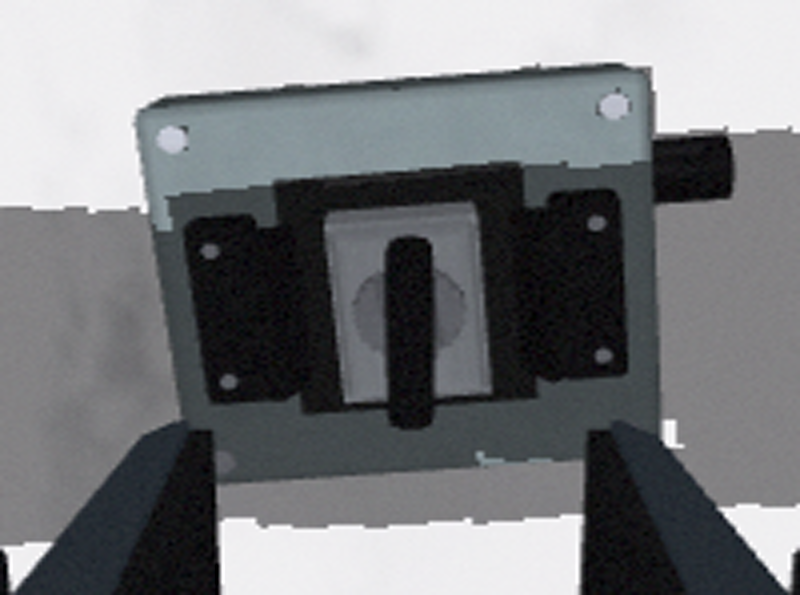

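Run:
```python
from plan import *
p=np.load("pics/w11.npz")
f=lambda q:((q[0]+.5)/4-.5+220,(q[1]+.5)/3.5-.5+100)
S=[onz(p,f(q),.035)[:2] for q in((172,139),(613,105))];m=np.mean(S,0);b=S[1]-S[0];y=np.degrees(np.arctan2(b[1],b[0]));print(S,y)
print("centre",m+np.array([b[1],-b[0]])/np.linalg.norm(b)*.0461)
T=[onz(p,f(q),.059)[:2] for q in((325,222),(478,213),(345,402),(491,393))];print("plinth",np.mean(T,0),[np.linalg.norm(T[0]-T[1]),np.linalg.norm(T[0]-T[2])])
plan([.432,-.25,.2],10,6)
```

```text
[array([0.44086851, 0.02897324]), array([0.54237378, 0.02598472])] -1.686417902830581
centre [ 0.49026446 -0.01860105]
plinth [ 0.49061016 -0.01704135] [np.float64(0.03325727748244339), np.float64(0.04758301866977753)]
[0.0393, -0.0003, -0.0051] 1.67
[0.0395, -0.0003, -0.0039] 1.67
[0.0396, -0.0003, -0.0028] 1.67
[0.0396, -0.0003, -0.0016] 1.67
[0.0397, -0.0003, -0.0005] 1.67
[0.0397, -0.0003, 0.0007] 1.67
```

Seat centre is about (0.4905, -0.0186), with a box yaw of about -1.7°. Next is the guard.

```bash
python3 -m creep '[[[0.0393,-0.0003,-0.0051,1.67],[0.0395,-0.0003,-0.0039,1.67],[0.0396,-0.0003,-0.0028,1.67],[0.0396,-0.0003,-0.0016,1.67],[0.0397,-0.0003,-0.0005,1.67],[0.0397,-0.0003,0.0007,1.67],[0,0,0,0],[0,0,0,0]]]'
python3 -c "
from look import *
im,p,s=look('w12',[('guard',0),('guard_rib',.073)])
cv2.imwrite('pics/w12z.png',cv2.resize(im[100:270,220:420,::-1],None,fx=4,fy=3.5,interpolation=cv2.INTER_CUBIC))"
```

```text
clock: 14.88
eef_pos: [0.4324, -0.2496, 0.2007]
tool_rot: [-0.422, 0.568, -0.567, 0.422]
ft_force: [-0.6, 0.0, 0.5]
gripper_width: 0.0504
guard [327.7 178. ] 0.67 [ 0.4386 -0.2548  0.    ]
guard_rib [326.3 200.5] 0.96 [ 0.4353 -0.256   0.073 ]
eef [ 0.4327 -0.2493  0.2009] x-angle -106.66 j [-0.546  0.226  1.782  0.     1.135 -0.255] t 14.925
```

View pics/w12z.png

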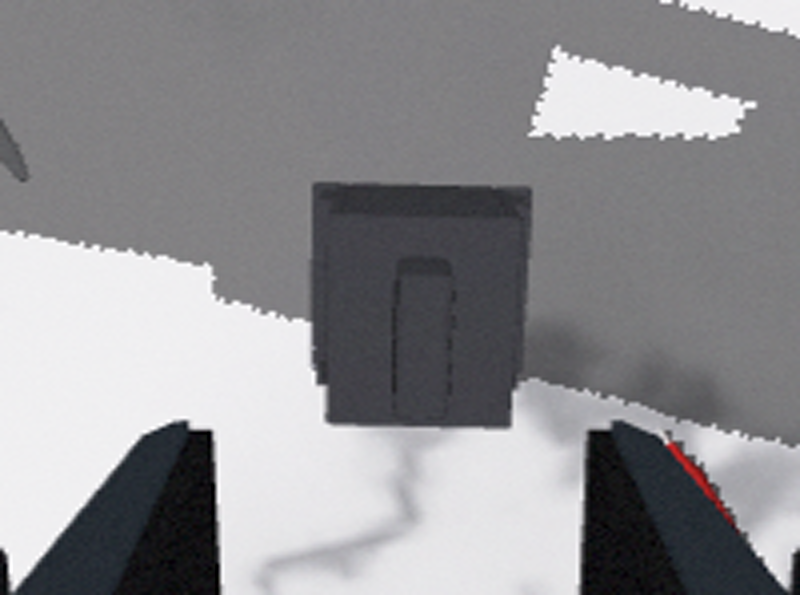

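Run:
```python
from plan import *
p=np.load("pics/w12.npz")
f=lambda q:((q[0]+.5)/4-.5+220,(q[1]+.5)/3.5-.5+100)
g=lambda q,z:onz(p,f(q),z)[:2]
a=lambda v:np.degrees(np.arctan2(v[1],v[0]))
T=[g(q,.051) for q in((329,214),(522,217),(327,422),(511,427))];print("top",np.mean(T,0),[np.linalg.norm(T[i]-T[j]) for i,j in((0,1),(2,3),(0,2),(1,3))],"x",a(T[1]-T[0]),a(T[3]-T[2]),"y",a(T[2]-T[0]),a(T[3]-T[1]))
B=[g(q,.073) for q in((399,275),(453,275),(394,417),(447,419))];print("rib",np.mean(B,0),[np.linalg.norm(B[i]-B[j]) for i,j in((0,1),(2,3),(0,2),(1,3))],"x",a(B[1]-B[0]),a(B[3]-B[2]),"y",a(B[2]-B[0]),a(B[3]-B[1]))
F=[g(q,0) for q in((313,183),(531,188))];print("foot",np.linalg.norm(F[0]-F[1]),a(F[1]-F[0]))
```

```text
top [ 0.4350878  -0.25448709] [np.float64(0.043344329847452234), np.float64(0.04358198411840761), np.float64(0.056951167832638906), np.float64(0.057602993238672906)] x -17.692205664101515 -18.550245226608006 y -108.01028613099894 -107.77515930126879
rib [ 0.43495525 -0.2545412 ] [np.float64(0.011405828549992244), np.float64(0.011623682262622696), np.float64(0.03654718637924755), np.float64(0.03707361169792566)] x -16.658687849783764 -19.2831970823462 y -108.39858917270027 -108.05591706477718
foot 0.056840477275632774 -18.17235621868937
```

```bash
python3 -m creep '[[[0.0043,0.03,0.0037,1.3],[0,0.045,0,0],[0,0.035,0,0],[0,0.0192,0,0],[0,0,0,0]]]'
python3 -m creep '[[[0,0,0,0],[0,0,0,0],[0,0,0,0],[0,0,0,0],[0,0,0,0],[0,0,0,0]]]' 0.0
python3 -c "
from look import *
im,p,s=look('w13',[])"
```

```text
clock: 15.65
eef_pos: [0.4344, -0.254, 0.0712]
tool_rot: [-0.416, 0.573, -0.571, 0.416]
ft_force: [-0.5, 0.0, 0.5]
gripper_width: 0.0501
clock: 16.4
eef_pos: [0.4353, -0.2555, 0.0727]
tool_rot: [0.416, -0.572, 0.572, -0.416]
ft_force: [0.9, -0.8, 1.8]
gripper_width: 0.0116
eef [ 0.4353 -0.2555  0.0727] x-angle -108.01 j [-0.554  0.373  1.945 -0.     0.822 -0.239] t 16.45
```

View pics/w13.png

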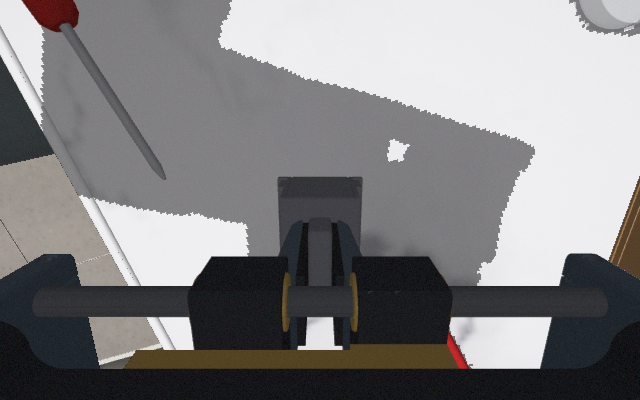

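```bash
python3 -m creep '[[[0,-0.025,0,0],[0,-0.045,0,0],[0,-0.04,0,0],[0,0,0,0],[0,0,0,0]]]'
python3 -c "
from plan import *
s=r.sense();print(s['eef_pos'],s['ft_force'],s['gripper_width'])
plan([.4905,-.0186,.182],-16.3,6)"
```

```text
clock: 17.08
eef_pos: [0.4343, -0.2549, 0.1813]
tool_rot: [-0.416, 0.573, -0.571, 0.415]
ft_force: [0.2, -0.0, -1.1]
gripper_width: 0.0119
[ 0.43427379 -0.25487805  0.18128584] [ 0.24741967 -0.04584105 -1.11388193] 0.011938083233273328
[-0.0403, -0.0001, -0.0033] -2.72
[-0.0405, -0.0001, -0.0013] -2.72
[-0.0405, -0.0001, 0.0006] -2.72
[-0.0404, -0.0001, 0.0025] -2.72
[-0.0402, -0.0001, 0.0044] -2.72
[-0.04, -0.0001, 0.0063] -2.72
```

```bash
python3 -m creep '[[[-0.0403,0,-0.0033,-2.72],[-0.0405,0,-0.0013,-2.72],[-0.0405,0,0.0006,-2.72],[-0.0404,0,0.0025,-2.72],[-0.0402,0,0.0044,-2.72],[-0.04,0,0.0063,-2.72],[0,0,0,0],[0,0,0,0]]]'
python3 -c "
from look import *
im,p,s=look('w14',[])
P=r.camera_params('top')
im=r.get_image('top');cv2.imwrite('pics/t14z.png',cv2.resize(im[190:270,310:410,::-1],None,fx=6,fy=6,interpolation=cv2.INTER_CUBIC))
im=r.get_image('scene');cv2.imwrite('pics/s14z.png',cv2.resize(im[130:260,300:430,::-1],None,fx=4,fy=4,interpolation=cv2.INTER_CUBIC))
"
```

```text
clock: 18.08
eef_pos: [0.4904, -0.0194, 0.181]
tool_rot: [-0.494, 0.508, -0.507, 0.492]
ft_force: [-0.6, 0.0, -0.5]
gripper_width: 0.0118
eef [ 0.4905 -0.0197  0.1813] x-angle -91.72 j [-6.300e-02  2.310e-01  1.830e+00 -1.000e-03  1.083e+00 -3.300e-02] t 18.125
```

View pics/w14.png

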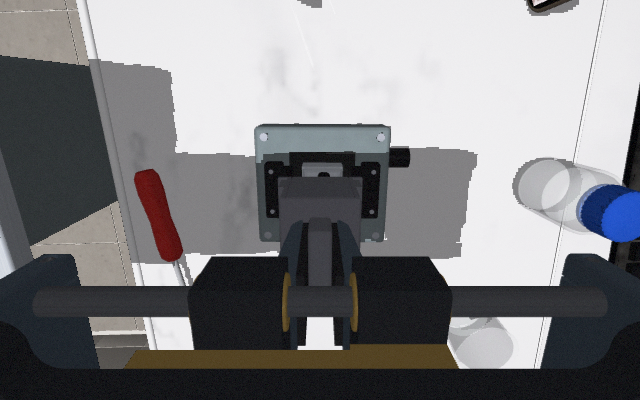

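View pics/s14z.png

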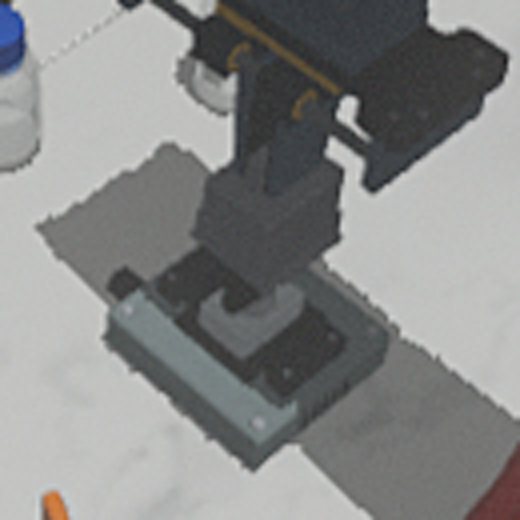

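```bash
python3 -c "
import cv2
im=cv2.imread('pics/w14.png');cv2.imwrite('pics/w14z.png',cv2.resize(im[115:255,240:410],None,fx=4.7,fy=4.2,interpolation=cv2.INTER_CUBIC))"
```

```text
(no output)
```

View pics/w14z.png

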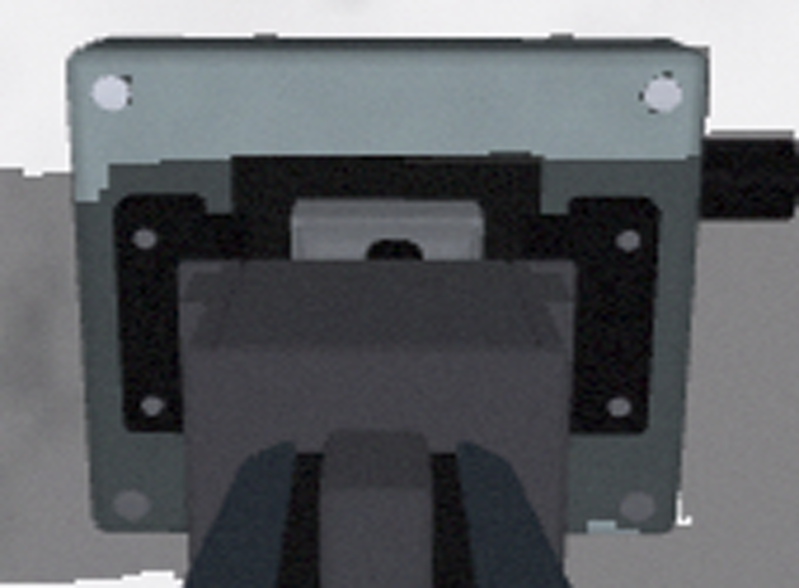

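Run:
```python
from h import *
p=np.load("pics/w14.npz"); e=np.array([.4905,-.0197])
f=lambda q:((q[0]+.5)/4.7-.5+240,(q[1]+.5)/4.2-.5+115)
g=lambda q,z:onz(p,f(q),z)[:2]
th=np.radians(-91.7);t=np.array([np.cos(th),np.sin(th)]);n=np.array([-t[1],t[0]])
S=np.array([g(q,.035) for q in((111,92),(662,92),(131,505),(637,505))]);c=S.mean(0)
a=lambda v:np.degrees(np.arctan2(v[1],v[0]))
print("box",c,"rel TCP t,n",(c-e)@t,(c-e)@n,a(S[1]-S[0]),a(S[3]-S[2]))
for z,A,B in((.109,(178,262),(577,262)),(.160,(190,349),(567,349))):
    A,B=g(A,z),g(B,z);m=(A+B)/2+t*.029
    print("guard",np.linalg.norm(B-A),a(B-A),"rel TCP",(m-e)@t,(m-e)@n)
```

```text
box [ 0.49088986 -0.01911247] rel TCP t,n -0.0005988395987359661 0.00037225517221721027 -1.7185017998226302 -1.6844676778412715
guard 0.057374139288795804 -1.7052037296558924 rel TCP 0.0004098389672372557 -0.0010290790862247019
guard 0.04261610264254041 -1.6980261218487391 rel TCP -0.000616391187360818 -0.0008662728191941451
```

```bash
python3 -m creep '[[[-0.0004,0.015,0.001,0],[0,0.02,0,0],[0,0.012,0,0],[0,0.003,0,0],[0,0.003,0,0],[0,0.001,0,0],[0,0,0,0]]]'
python3 -c "
from look import *
im,p,s=look('w15',[]);print(s['ft_force'],s['torque'])
im=r.get_image('scene');cv2.imwrite('pics/s15z.png',cv2.resize(im[130:260,300:430,::-1],None,fx=4,fy=4,interpolation=cv2.INTER_CUBIC))
cv2.imwrite('pics/w15z.png',cv2.resize(cv2.imread('pics/w15.png')[115:255,240:410],None,fx=4.7,fy=4.2,interpolation=cv2.INTER_CUBIC))
"
```

```text
clock: 19.1
eef_pos: [0.4926, -0.0187, 0.1287]
tool_rot: [0.492, -0.507, 0.508, -0.493]
ft_force: [-0.6, 0.5, -0.2]
gripper_width: 0.0118
eef [ 0.4925 -0.0187  0.1287] x-angle -91.68 j [-0.061  0.287  1.903 -0.     0.951 -0.032] t 19.15
[ 0.23044457 -0.86287263 -0.57503721] [ 0.02499127 -0.10158499  0.03589293]
```

View pics/w15z.png

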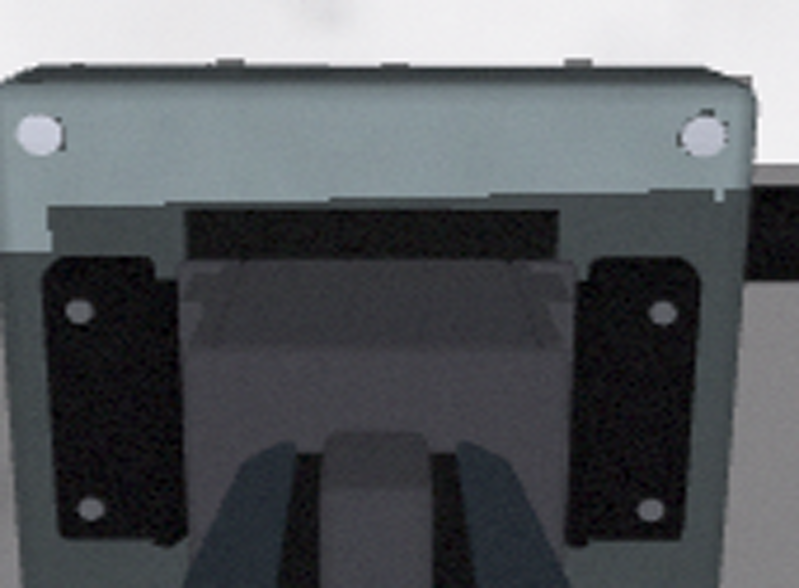

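View pics/s15z.png

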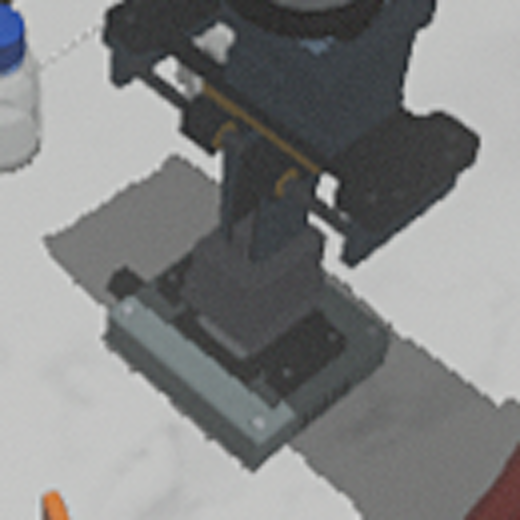

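```bash
python3 -m creep '[[[0,0.003,-0.0007,0],[0,0.003,0,0],[0,0.003,0,0],[0,0,0,0]]]'
python3 -m creep '[[[0,0.003,0,0],[0,0.003,0,0],[0,0,0,0]]]'
python3 -c "
from cell import r
s=r.sense();print(s['eef_pos'],s['ft_force'],s['torque'])"
```

```text
clock: 19.7
eef_pos: [0.4921, -0.0187, 0.1201]
tool_rot: [0.492, -0.507, 0.508, -0.493]
ft_force: [-0.9, 1.2, 5.1]
gripper_width: 0.0117
clock: 20.08
eef_pos: [0.492, -0.0187, 0.1141]
tool_rot: [0.492, -0.507, 0.508, -0.493]
ft_force: [-0.4, 0.4, 5.0]
gripper_width: 0.0119
[ 0.49202494 -0.01870101  0.11411976] [-0.4181315   0.3670671   4.96967548] [-0.02285535  0.0784612  -0.07734714]
```

```bash
python3 -m creep '[[[0,0.002,0,0],[0,0.002,0,0],[0,0.001,0,0],[0,0,0,0]]]'
python3 -m creep '[[[0,0.001,0,0],[0,0,0,0]]]'
```

```text
clock: 20.58
eef_pos: [0.492, -0.0187, 0.1096]
tool_rot: [0.492, -0.507, 0.508, -0.493]
ft_force: [-1.9, 1.4, 9.8]
gripper_width: 0.0116
clock: 20.82
eef_pos: [0.492, -0.0187, 0.1096]
tool_rot: [0.492, -0.507, 0.508, -0.493]
ft_force: [-4.0, 0.2, 17.3]
gripper_width: 0.0119
```

```bash
python3 -m creep '[[[0,0.001,0,0],[0,0,0,0],[0,0,0,0]]]'
python3 -c "
from look import *
im,p,s=look('w16',[]);print(s['ft_force'],s['torque'],s['gripper_width'])
cv2.imwrite('pics/w16z.png',cv2.resize(im[115:255,230:420,::-1],None,fx=4.2,fy=4.2,interpolation=cv2.INTER_CUBIC))
im=r.get_image('scene');cv2.imwrite('pics/s16z.png',cv2.resize(im[150:260,310:420,::-1],None,fx=5,fy=5,interpolation=cv2.INTER_CUBIC))
"
```

```text
clock: 21.2
eef_pos: [0.4921, -0.0187, 0.1096]
tool_rot: [0.492, -0.507, 0.508, -0.493]
ft_force: [-6.2, 0.2, 24.0]
gripper_width: 0.0117
eef [ 0.4921 -0.0187  0.1096] x-angle -91.69 j [-0.061  0.308  1.93  -0.     0.901 -0.032] t 21.25
[-6.72061815  0.47779106 24.1801948 ] [0.05534912 1.22705236 0.02012537] 0.011865860301882426
```

View pics/w16z.png

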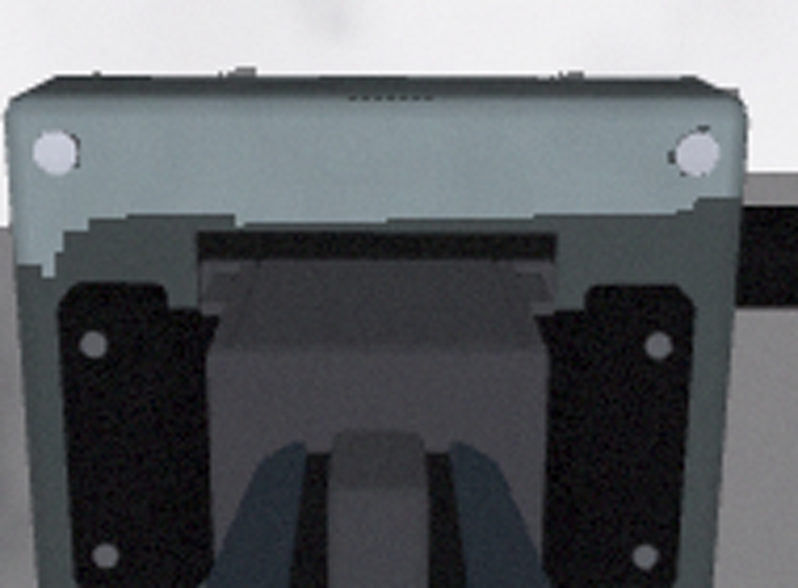

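View pics/s16z.png

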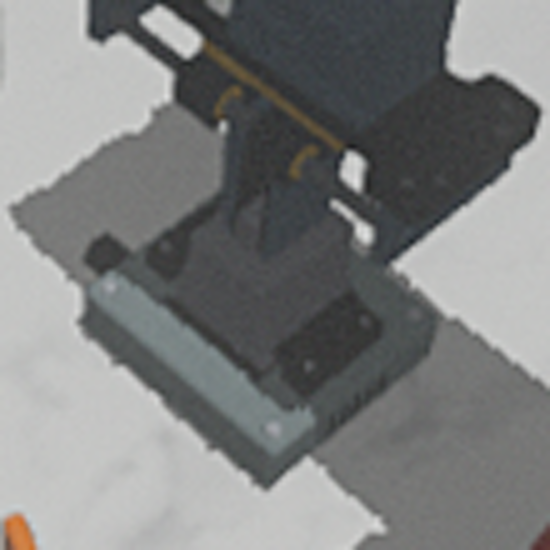

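```bash
python3 -m creep '[[[0,0,-0.001,0],[0,0,0,0],[0,0,0,0]]]'
python3 -c "
from look import *
im,p,s=look('w17',[]);print(s['ft_force'],s['torque'],s['gripper_width'])
cv2.imwrite('pics/w17z.png',cv2.resize(im[165:255,270:370,::-1],None,fx=7,fy=6.5,interpolation=cv2.INTER_CUBIC))
"
```

```text
clock: 21.68
eef_pos: [0.492, -0.0187, 0.1096]
tool_rot: [0.492, -0.506, 0.508, -0.494]
ft_force: [-3.9, 0.8, 22.3]
gripper_width: 0.0116
eef [ 0.492  -0.0187  0.1096] x-angle -91.68 j [-0.061  0.307  1.931 -0.     0.898 -0.032] t 21.725
[-4.06308567  0.61505342 22.2086686 ] [0.12772598 0.91886455 0.03948575] 0.011893549060143256
```

View pics/w17z.png

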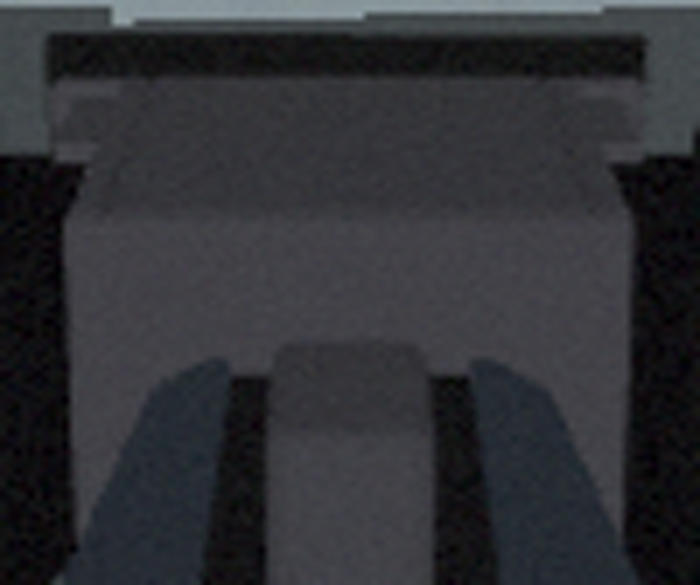

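```bash
python3 -c "
from cell import r
r.finish_job()
s=r.sense();print(s['clock'],s['eef_pos'],s['ft_force'])"
```

```text
the job is handed in; nothing more can be done
the job is handed in; nothing more can be done
```

I put the key fully into the switch and turned it clockwise by 60°. I then pressed the guard down over it and handed the job in at about 21.7 s of the 54 s, still gripping the guard and pressing. The job reports no verdict.

What the last checks showed:
- **Key:** it met the barrel top at the expected height with about 7 N. In the wrist picture the bow was centred on the barrel and about 5° past the line of the plinth's long sides. The barrel angle can't be read directly; allowing for play in the slot I put it at 0.97 rad or more.
- **Guard:** it stopped dead at tool height 0.1096 m, within a millimetre of the seated height, while the push rose from 10 to 24 N. It looked level, and the picture shows both catches over its flanges alike. The catch travel itself could not be read.
- **Push at hand-in:** about 22 N down, with about 4 N of sideways force left over. It was 6.7 N before I shifted the tool by 1 mm.
- **Bottle, beaker and timer:** the arm stayed clear of all three, but I took no separate final picture to check them.

The cameras disagreed by about 3 to 5 mm on the box and stand positions. I used the close wrist views, and both the key and the guard went in without catching.

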